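# Unbolt the canister from the shaker stand and set it on the round mat

## Task

The shaker has finished: draw the stand's sprung bolt back, step it sideways and leave it parked in its holding notch so that it does not snap back. Then lift the steel canister off the stand by its handle, keep it upright so that the part stays inside, and set it down gently, standing wholly on the round mat (not the square one). Do not disturb the other things on the bench.

Things in the scene. Friction and masses are not known exactly. Their poses are not given: they have to be found in the camera images.
- stand: Fixed grey shaker stand, 130 x 120 mm base. Its origin lies on the bench under the centre of the canister's seat, an aluminium disc 40 mm above the bench (100 mm across, with a rim 4.5 mm high; inner radius 46 mm). z is up; the bolt housing (50 mm wide, x = -32 to 18 mm, flat top 60 mm above the bench) runs out from the seat along the stand's +y from y = 82 to 176 mm. The steel tongue of the bolt reaches along -y over the canister's foot flange and holds it down.
- knob_grip (a point): Point on the axis of the bolt's knob, 88 mm above the bench: an upright black cylinder 16 mm across, from 63 to 104 mm above the bench, standing on the housing's flat top (60 mm). With the bolt shut it is at (0, 130) mm in the stand's x, y. It moves with the bolt: bolt_draw along the stand's +y, bolt_step along the stand's -x.
- bolt_draw (a joint): How far the bolt is drawn away from the canister, along the stand's +y: 0 shut, 0.030 m at the end stop. A spring pulls it back towards 0 (4.5 N when shut, 10 N at the stop). The knob's post runs in a stepped gate: it can only go sideways when drawn at least 0.023 m; parked in the notch it rests at about 0.0195.
- bolt_step (a joint): How far the bolt is moved sideways, along the stand's -x: 0 in the straight slot, 0.015 m at the end stop; a weak spring (1 to 2 N) pushes it back to 0. To park: draw to about 0.027, step to the stop (about 0.015), then let it come back to about 0.0195 of draw, where a lip keeps it at a step of about 0.0125. Released anywhere else, the bolt snaps back shut.
- canister: Open round steel canister, loose, 0.25 to 0.5 kg. Its origin is the centre of its underside, z up (40 mm above the bench when seated). Foot flange 84 mm across and 5 mm thick; body 66 mm across, rim 60 mm above the underside, wall 2.5 mm. A rigid overhead handle spans it along the canister's x, its two upright wires (6 mm) at x = +-34.5 mm.
- handle_grip (a point): Middle of the handle's black grip: a level bar along the canister's x, 14 mm thick, 48 mm long, 110 mm above the canister's underside and 50 mm above its rim.
- cap: Black knurled end cap, 34 mm across, 12 mm high, lying loose on the canister's inner floor (8 mm above its underside). Its origin is the centre of its underside.
- round_mat: Fixed round black rubber mat, 124 mm across, 4 mm thick; its origin is the centre of its underside, on the bench.
- square_mat: Fixed square black rubber mat, 110 x 110 mm, 4 mm thick; origin the centre of its underside. Not the place for the canister.
- sleeve: Bystander: plain black tube with a brown collar, 36 mm across, 104 mm high, standing; origin the centre of its underside.
- tape: Bystander: roll of yellow tape lying flat, 63 mm across, 19 mm high; origin the centre of its underside.
- bell: Bystander: black bell-shaped housing with a neck, 55 mm across, 91 mm high, standing; origin the centre of its underside.
Not all that is in view belongs to the job. Leave any blue or purple look-alike of the canister alone. What is shaped like the round_mat but brown is not meant.

How it is judged (in metres and radians):
On the way, in this order (a step that is already met when the one before it is completed fails the run):
1. the bolt is parked in its notch and let go, the canister still seated on the stand (value of joint bolt_draw above 0.016 m and value of joint bolt_step above 0.01 m and contact force between the fingers and stand below 0.1 N and horizontal distance between canister and stand below 0.012 m and height (world z) of canister below 0.045 m), for 0.3 s.
2. the canister is lifted clear of the stand, with the bolt still parked (height (world z) of canister above 0.06 m and contact force between canister and stand below 0.1 N and value of joint bolt_draw above 0.016 m), for 0.1 s.
At the end, for the whole second after the job is handed in: The canister stands upright (within 0.06 rad) and at rest on the round mat, its centre within 22 mm of the mat's centre, with the cap still inside; the bolt is parked in its notch (drawn more than 16 mm, stepped more than 10 mm) (horizontal distance between canister and round_mat below 0.022 m and height (world z) of canister below 0.008 m and angle between canister's own z axis and vertical below 0.06 rad and linear speed of canister below 0.02 m/s and horizontal distance between cap and canister below 0.03 m and z of cap in the frame of canister between 0 and 0.045 m and value of joint bolt_draw above 0.016 m and value of joint bolt_step above 0.01 m); the robot touches nothing.
It fails at once if the canister is tipped by more than 0.4 rad (angle between canister's own z axis and vertical above 0.4 rad).
It fails at once if the canister is dropped or banged down (faster than 0.35 m/s within 30 mm of the bench) (height (world z) of canister below 0.03 m and linear speed of canister above 0.35 m/s).
It fails at once if a bystander is moved by more than 30 mm (distance of any of sleeve, tape, bell from where it was at the start of the episode above 0.03 m).
It also fails if it takes over 54 s, if anything falls off the work surface, if the arm or the gripper's body presses on something with over 40 N, if the wrist force passes 120 N, or if a joint passes its speed limit or range.

## Robot

A 6-joint arm with a two-finger parallel gripper is mounted at the origin on a cart in front of the work surface, level with it; the furniture and walls round the work are solid. World frame = base frame: x ahead of the robot, y to its left, z up, the work surface at z = 0. Lengths are in mm, angles in rad, forces in N, time in s.
With the tool pointing down it reaches from about 350 to 800 mm from the base axis. Payload 7.3 kg.
Tool frame: the origin (TCP) lies on the mounting face of the last link; the fingertips stand 173 mm ahead of it and the grasp point (between the pads) lies 155 mm ahead of it; z points along the fingers, y is the direction in which the jaws open and shut (so a half turn about z gives the same grasp; the last joint's range is limited). The gripper opens to 85 mm and grips with 20 to 120 N. Pads are 22 mm wide; open, the fingers measure 114 mm over their backs; the gripper's body (76 mm by 85 mm) begins 54 mm behind the grasp point. The pads swing forward as they close: fully open they stand 13 mm farther back than shut.
Start: joints at [-1.416, 0.342, 1.524, -0, 1.275, -0.146], TCP at [155.569, -501.424, 404.722] pointing down, gripper open.
Joint ranges: [-2.53, 2.53], [-0.77, 2.02], [0.04, 2.7], [-1, 4.14], [0.28, 2.66], [-3.11, 3.11]. Speed limits (rad/s): [2.57, 2.57, 3.14, 3.14, 3.14, 3.14].

## Interface

Orientations are given as a unit quaternion [x, y, z, w].
In Python, from rig import readout, imaging, finish_job gives the robot as it stands.
- The arm moves only by the shell command python3 -m creep 'ROWS' [FORCE]. ROWS is JSON, a list of rows, each a list of 3 entries, a list of its own where there are three numbers: the shift along the tool's x, y, z in cm, then the turn, a rotation vector about the tool's x, y, z in rad, then the opening in per cent of the stroke, from 0 (shut) to 100 (fully open). A call has 1 to 8 rows; each row is the pose to reach, as a shift and turn from the pose commanded when the call began, along the tool's axes at that moment; what a row does not reach only later rows make up. A row lasts 1/12 s, in which the tool goes at most 41.7 mm and 7.16 degrees, less where a joint would pass 70% of its speed; a pose out of reach is approached as far as the arm can. A call with a gripper value outside its range is refused whole. The fingers move at their own pace and stop on an object; FORCE is the grip in N (left out, the last holds). Time passes only in rows, so rows that repeat a pose let the fingers close. It gives the time, the measured TCP pose, the force and the opening at its end, in the units of the state.
- readout.get_obs(): the state, without advancing time (a new reading comes with each control period).
- imaging.camera(name): name is "scene" or "side" or "wrist"; returns a dict with "frame" (420x560x3 uint8, red, green, blue), "vfov" (degrees; the focal length in pixels is half the picture's height over the tangent of half this angle, whatever the lens; pixels are square), "cx", "cy" (the principal point, pixels), "k1" (the pictures are not rectified: a ray, as slopes to the right and down, at radius r is drawn at 1 + k1 r^2 times it, then the intrinsics apply), "origin" and "orientation" of the camera in the world; the wrist camera has in their place "mount" (4x4, takes a point from camera to tool coordinates, whose origin is the TCP and whose axes are the flange's). Camera axes: x right, y up, looking along -z (the intrinsics and any distortion apply to the point x, -y, -z); pixel columns grow to the right and rows downward; lengths in mm; the calibration is good to about 2 mm. A picture is of the moment at which its call begins: read the wrist's pose just before it. There is no depth.
- finish_job(): hands the job in, once; it reports no verdict.
The state is a dict: "clock": time; "joint_pos": joint angles; "joint_vel": joint speeds; "tau": joint torques, N m; "tcp_pos": TCP position; "eef_rot": TCP orientation; "contact_force": force on the tool from outside, world axes, zero at the start; "wrist_torque": the same for the moment, N m; "width": finger opening in mm.
Only numpy, scipy, OpenCV 4.12 (cv2) and the standard library are available. Lean on these libraries where they do the work, as an engineer would, in place of code of your own. Each camera call takes 0.05 s, during which the arm holds its last target. There are 200 camera calls.

## Working session

There is one attempt and no reset: what is moved stays moved. The work goes in short steps, Python scripts to look and compute and a shell command to move; the robot and the scene stay as the last step left them, time stands still between calls to the robot, and variables do not carry over. Pictures are saved under pics/ and viewed, about 8 in all and at most 12, crops included, and the job is handed in when it is done.

```bash
ls; mkdir -p pics
cat > h.py <<'E'
import numpy as np, cv2, json
from scipy.spatial.transform import Rotation as R
from rig import readout, imaging
def cam(name, save=None):
    o=readout.get_obs(); c=imaging.camera(name); c['obs']=o
    f=c['frame']; c['f']=f.shape[0]/2/np.tan(np.radians(c['vfov'])/2)
    if 'mount' in c:
        T=np.eye(4); T[:3,:3]=R.from_quat(o['eef_rot']).as_matrix(); T[:3,3]=o['tcp_pos']
        M=T@np.array(c['mount']); c['Rm']=M[:3,:3]; c['o']=M[:3,3]
    else:
        q=np.array(c['orientation']); c['Rm']=R.from_quat(q).as_matrix() if q.size==4 else q.reshape(3,3); c['o']=np.array(c['origin'],float)
    c['K']=np.array([[c['f'],0,c['cx']],[0,c['f'],c['cy']],[0,0,1]])
    if save: cv2.imwrite('pics/'+save,cv2.cvtColor(f,cv2.COLOR_RGB2BGR))
    return c
def ray(c,uv):
    p=cv2.undistortPoints(np.array([[uv]],float),c['K'],np.array([c['k1'],0,0,0.]))[0,0]
    d=c['Rm']@np.array([p[0],-p[1],-1]); return c['o'],d/np.linalg.norm(d)
def plane(c,uv,z):
    o,d=ray(c,uv); return o+d*(z-o[2])/d[2]
def proj(c,P):
    p=c['Rm'].T@(np.array(P,float)-c['o']); x,y=p[0]/-p[2],-p[1]/-p[2]; s=1+c['k1']*(x*x+y*y)
    return np.array([c['cx']+c['f']*x*s,c['cy']+c['f']*y*s])
def tri(rs):
    A=0;b=0
    for o,d in rs:
        M=np.eye(3)-np.outer(d,d); A=A+M; b=b+M@o
    return np.linalg.solve(A,b)
def tool(target,o=None):
    "cm shift in tool axes that puts grasp point at target(mm)"
    o=o or readout.get_obs(); r=R.from_quat(o['eef_rot']); g=np.array(o['tcp_pos'])+r.apply([0,0,155])
    return r.inv().apply(np.array(target)-g)/10
E
python3 - <<'E'
from h import *
for n in ['scene','side']:
    c=cam(n,n+'0.png'); print(n,c['o'],c['Rm'].round(2).tolist(),c['f'],c['k1'])
print(readout.get_obs())
E
```

```text
pics
scene [122.74596583 467.17736078 853.06388149] [[-0.77, 0.46, -0.43], [-0.64, -0.55, 0.54], [0.01, 0.69, 0.72]] 385.8931953635906 -0.04612144266282038
side [ -144.21025914 -1287.77006288   793.38274982] [[0.86, 0.21, -0.46], [-0.51, 0.38, -0.77], [0.02, 0.9, 0.44]] 517.7725573999229 0.010765803331638063
{'clock': 0.1, 'joint_pos': array([-1.41601404e+00,  3.42666747e-01,  1.52488793e+00,  2.92386502e-06,
        1.27542246e+00, -1.46017963e-01]), 'joint_vel': array([ 0.00016583, -0.00159486,  0.00024712,  0.0010661 , -0.00203369,
       -0.00114831]), 'tau': array([ 1.90086437e-03, -4.34448016e+01, -2.46491647e+01, -1.03882401e-04,
        4.71427440e-03,  3.23843949e-06]), 'tcp_pos': array([ 155.54477371, -501.31266335,  404.09990205]), 'eef_rot': array([ 9.88711032e-01,  1.49833294e-01, -1.63519105e-06, -6.92240933e-04]), 'contact_force': array([-0.09859249, -0.63864457,  0.22017158]), 'wrist_torque': array([-0.07506083, -0.03919623, -0.08087582]), 'width': 85.466013558891}
```

View pics/scene0.png

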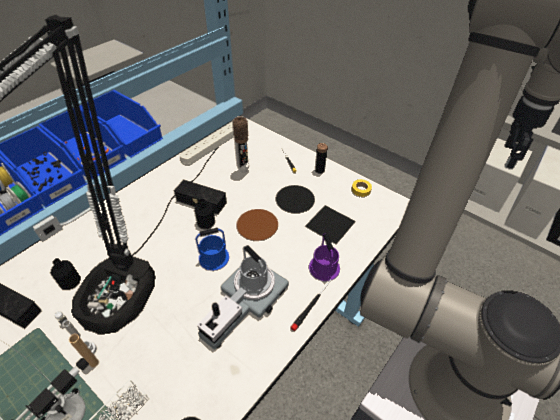

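View pics/side0.png

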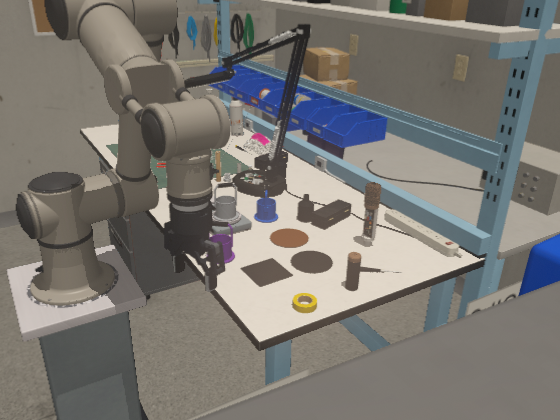

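Scene view: the steel canister is at (255,272), with look-alikes in blue (212,250) and purple (325,262). The round black mat is at (295,199), with the brown decoy at (257,225) and the square mat at (330,223). The knob is at about (216,310), with other black uprights at (205,213) (bell), (65,272) and (320,157) (sleeve). I choose the grey canister, the knob on its stand, and the black round mat, and check them in one crop.

Run:
```python
from h import *
c=cam('scene')
f=c['frame']; cr=f[180:350,185:345]; 
cv2.imwrite('pics/crop.png',cv2.cvtColor(cv2.resize(cr,None,fx=3.5,fy=3.5,interpolation=cv2.INTER_CUBIC),cv2.COLOR_RGB2BGR))
g=f.max(2)
m=(g<60).astype(np.uint8); n,l,s,ce=cv2.connectedComponentsWithStats(m)
for (u,v) in [(295,199),(330,223)]:
    i=l[v,u]; print(i,s[i],ce[i],plane(c,ce[i],4).round(1))
    ys,xs=np.where(l==i); P=np.array([plane(c,(x,y),4) for x,y in zip(xs,ys)]); print(P.min(0).round(),P.max(0).round(), P.mean(0).round(1))
for n,uv,z in [('knobtop',(216,305),104),('canister',(254,286),44)]: print(n,plane(c,uv,z).round(1))
for n,uv in [('blue',(212,265)),('purple',(325,276)),('brown',(257,225)),('sleeve',(320,170)),('bell',(205,222)),('tape',(361,188)),('drv',(305,312))]: print(n,plane(c,uv,0).round())
```

```text
154 [276 186  38  27 800] [294.79875 198.9175 ] [ 622.4 -223.     4. ]
[ 565. -284.    4.] [ 682. -166.    4.] [ 622.7 -223.4    4. ]
168 [ 306  206   49   46 1016] [329.9507874  225.34055118] [ 476.3 -203.1    4. ]
[ 418. -263.    4.] [ 533. -124.    4.] [ 476.7 -203.7    4. ]
knobtop [493.8 224.5 104. ]
canister [490.1 109.5  44. ]
blue [640. 114.   0.]
purple [388. -52.  -0.]
brown [643. -70.   0.]
sleeve [ 645. -390.    0.]
bell [768.  20.   0.]
tape [ 492. -404.    0.]
drv [365.  65.   0.]
```

View pics/crop.png

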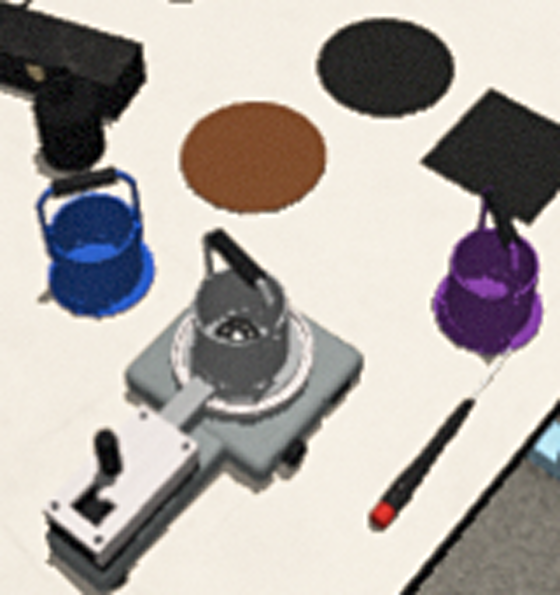

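The crop confirms the choice: the grey canister is on the stand, its handle bar runs from crop (218,238) to (265,283), and the knob top is at crop (105,438). The gate is the black slot beyond the knob. Next I compute the directions.

Run:
```python
from h import *
c=cam('scene')
s=lambda x,y:(185+x/3.5,180+y/3.5)
for n,uv,z in [('knobtop',s(105,437),104),('seat',s(243,360),44.5),('h1',s(218,238),150),('h2',s(265,283),150),('hc1',s(140,412),60),('hc2',s(197,452),60),('hc3',s(46,508),60),('hc4',s(100,553),60)]: print(n,plane(c,uv,z).round(1))
o=readout.get_obs()
r=R.from_quat(o['eef_rot']);print(r.as_matrix().round(3))
w=imaging.camera('wrist');print(np.array(w['mount']).round(2).tolist(),w['vfov'],w['cx'],w['cy'],w['k1'])
print(tool([500,150,290]))
```

```text
knobtop [495.7 225.6 104. ]
seat [495.1 102.4  44.5]
h1 [521.7  91.2 150. ]
h2 [474.3  98.4 150. ]
hc1 [513.3 183.4  60. ]
hc2 [463.9 180.6  60. ]
hc3 [509.8 270.5  60. ]
hc4 [462.  269.5  60. ]
[[ 0.955  0.296 -0.   ]
 [ 0.296 -0.955  0.001]
 [ 0.    -0.001 -1.   ]]
[[0.0, 0.95, 0.32, 83.66], [1.0, -0.0, -0.0, -0.04], [-0.0, 0.32, -0.95, 29.63], [0.0, 0.0, 0.0, 1.0]] 65.92517990486056 288.01263055954735 212.15435501401998 0.0227321100750127
[ 52.19502853 -52.00017767  -4.02273101]
```

```bash
R='[[38,-9,-4],[0,0,0.3],100]'; python3 -m creep '[[[4,-1,-0.5],[0,0,0.04],100],[[8,-2,-1],[0,0,0.08],100],[[12,-3,-1.5],[0,0,0.12],100],[[16,-4,-2],[0,0,0.16],100],[[20,-5,-2.5],[0,0,0.2],100],[[24,-5.5,-3],[0,0,0.24],100],[[28,-6,-3.5],[0,0,0.27],100],[[32,-7,-4],[0,0,0.3],100]]' 40
python3 - <<'E'
from h import *
print(tool([498,150,290]), R.from_quat(readout.get_obs()['eef_rot']).as_matrix().round(3).tolist())
E
```

```text
clock: 0.92
tcp_pos: [442.2, -338.8, 444.9]
eef_rot: [1.0, -0.0, 0.0, 0.0]
contact_force: [0.3, 0.1, -0.3]
width: 85.4
[ 5.53610545e+00 -4.88974354e+01 -3.54814616e-02] [[1.0, -0.001, 0.0], [-0.001, -1.0, -0.001], [0.0, 0.001, -1.0]]
```

```bash
python3 -m creep '[[[0.7,-4,0],[0,0,0],100],[[1.4,-8,0],[0,0,0],100],[[2,-12,0],[0,0,0],100],[[3,-16,0],[0,0,0],100],[[3.7,-20,0],[0,0,0],100],[[4.5,-24,0],[0,0,0],100],[[5,-28,0],[0,0,0],100],[[5.5,-32,0],[0,0,0],100]]'; python3 -m creep '[[[0,-4,0],[0,0,0],100],[[0,-8,0],[0,0,0],100],[[0,-12,0],[0,0,0],100],[[0,-16,0],[0,0,0],100],[[0,-17,0],[0,0,0],100],[[0,-17,0],[0,0,0],100],[[0,-17,0],[0,0,0],100]]'
python3 - <<'E'
from h import *
c=cam('wrist','w1.png')
print(c['o'],[(n,proj(c,p).round()) for n,p in dict(knob=(494,227,104),can=(495,97,45),h=(498,95,157)).items()])
E
```

```text
clock: 1.58
tcp_pos: [495.1, -17.7, 444.7]
eef_rot: [1.0, 0.0, 0.0, 0.0]
contact_force: [0.1, -0.9, 0.8]
width: 85.6
clock: 2.17
tcp_pos: [495.0, 150.3, 444.4]
eef_rot: [1.0, 0.001, -0.0, 0.0]
contact_force: [-0.4, -0.1, -1.2]
width: 85.3
[578.63717534 150.51365252 414.77821626] [('knob', array([210., 191.])), ('can', array([334., 177.])), ('h', array([354., 203.]))]
```

View pics/w1.png

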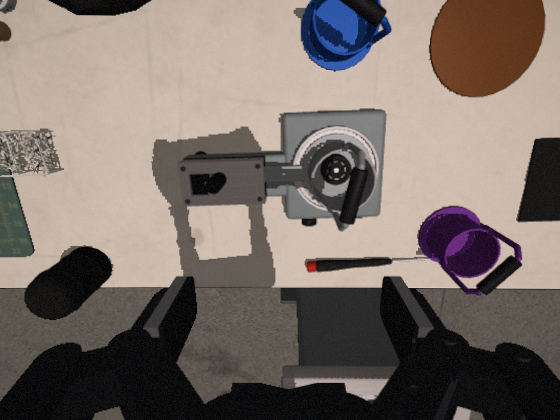

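Run:
```python
from h import *
c=cam('wrist'); f=c['frame']
cv2.imwrite('pics/w1c.png',cv2.cvtColor(cv2.convertScaleAbs(cv2.resize(f[100:235,170:395],None,fx=3.5,fy=3.5,interpolation=cv2.INTER_CUBIC),alpha=2.0,beta=15),cv2.COLOR_RGB2BGR))
```

```text
(no output)
```

View pics/w1c.png

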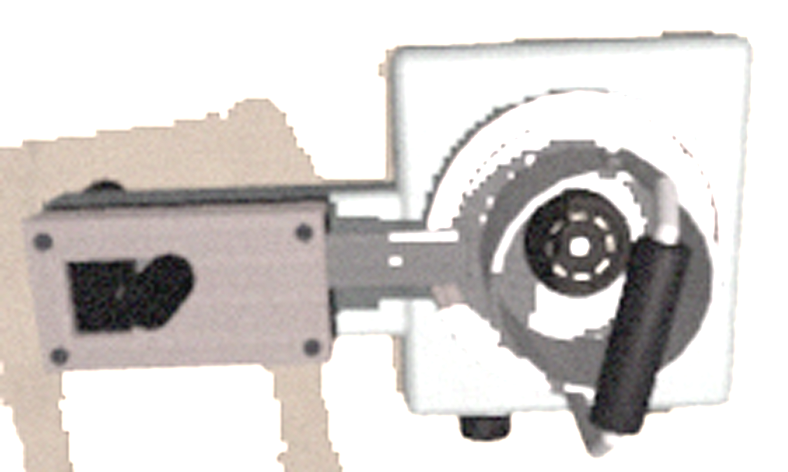

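Run:
```python
from h import *
c=cam('wrist'); s=lambda x,y:(170+x/3.5,100+y/3.5)
P=lambda n,x,y,z:print(n,plane(c,s(x,y),z).round(1))
P('top',150,308,104);P('base',175,272,63)
for q in [(28,216),(328,203),(332,360),(47,372)]: P('hc',*q,60)
P('h1',661,245,155);P('h2',617,425,155);P('capc',577,243,60)
for q in [(395,48),(748,40),(730,402),(410,412)]: P('bc',*q,20)
```

```text
top [497.2 223.  104. ]
base [498.2 224.   63. ]
hc [515.4 269.3  60. ]
hc [519.6 175.3  60. ]
hc [468.1 175.3  60. ]
hc [464.  268.8  60. ]
h1 [525.7  91.3 155. ]
h2 [481.1  98.9 155. ]
capc [506.9  96.8  60. ]
bc [564.4 154.7  20. ]
bc [566.7  37.6  20. ]
bc [439.4  31.7  20. ]
bc [435.5 149.8  20. ]
```

```bash
python3 -m creep '[[[0.2,-4,3],[0,0,-0.02],100],[[0.2,-7.3,6],[0,0,-0.04],100],[[0.2,-7.3,9],[0,0,-0.04],100],[[0.2,-7.3,10],[0,0,-0.04],100],[[0.2,-7.3,10],[0,0,-0.04],100],[[0.2,-7.3,10],[0,0,-0.04],100]]'
python3 - <<'E'
from h import *
c=cam('wrist','w2.png')
print(tool([496.8,223.2,90]),[proj(c,(496.8,223.2,z)).round() for z in(63,104)])
E
```

```text
clock: 2.82
tcp_pos: [497.6, 222.0, 345.4]
eef_rot: [1.0, 0.02, 0.0, 0.0]
contact_force: [0.2, -1.0, 0.4]
width: 85.6
[-0.17065669 -0.11805744 10.14315653] [array([286., 209.]), array([286., 228.])]
```

View pics/w2.png

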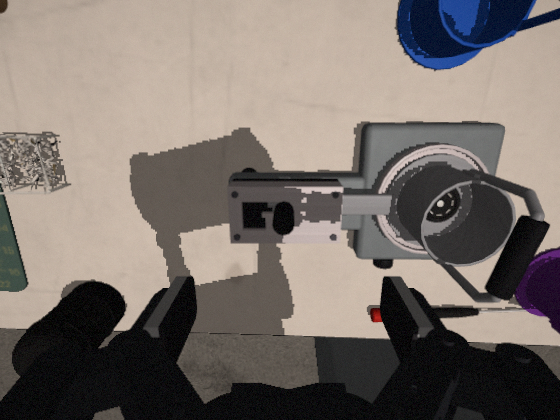

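The knob is at about (284,218), where I predicted it. I descend and grip it.

```bash
python3 -m creep '[[[-0.1,-0.1,3],[0,0,0],100],[[-0.1,-0.1,6],[0,0,0],100],[[-0.1,-0.1,9],[0,0,0],100],[[-0.1,-0.1,10.1],[0,0,0],100],[[-0.1,-0.1,10.1],[0,0,0],100],[[-0.1,-0.1,10.1],[0,0,0],100]]' 40;  python3 -m creep '[[[0,0,0],[0,0,0],0],[[0,0,0],[0,0,0],0],[[0,0,0],[0,0,0],0],[[0,0,0],[0,0,0],0],[[0,0,0],[0,0,0],0],[[0,0,0],[0,0,0],0],[[0,0,0],[0,0,0],0],[[0,0,0],[0,0,0],0]]' 50
```

```text
clock: 3.37
tcp_pos: [497.0, 223.6, 245.4]
eef_rot: [1.0, 0.02, 0.001, -0.0]
contact_force: [0.5, 0.1, 0.0]
width: 85.1
clock: 4.03
tcp_pos: [496.0, 224.8, 244.3]
eef_rot: [1.0, 0.02, 0.001, -0.001]
contact_force: [-1.3, 5.2, 5.9]
width: 14.2
```

```bash
python3 -m creep '[[[0,-0.5,0],[0,0,0],0],[[0,-1,0],[0,0,0],0],[[0,-1.5,0],[0,0,0],0],[[0,-2,0],[0,0,0],0],[[0,-2.4,0],[0,0,0],0],[[0,-2.8,0],[0,0,0],0],[[0,-2.8,0],[0,0,0],0],[[0,-2.8,0],[0,0,0],0]]'
```

```text
clock: 4.7
tcp_pos: [495.2, 250.9, 244.2]
eef_rot: [1.0, 0.021, 0.0, 0.002]
contact_force: [-0.7, -9.2, 8.3]
width: 14.7
```

```bash
python3 -m creep '[[[-0.4,0,0],[0,0,0],0],[[-0.8,0,0],[0,0,0],0],[[-1.2,0,0],[0,0,0],0],[[-1.5,0,0],[0,0,0],0],[[-1.7,0,0],[0,0,0],0],[[-1.7,0,0],[0,0,0],0],[[-1.7,0,0],[0,0,0],0]]'
```

```text
clock: 5.28
tcp_pos: [479.1, 250.0, 244.2]
eef_rot: [1.0, 0.021, 0.002, 0.002]
contact_force: [4.7, -8.6, 4.2]
width: 14.4
```

```bash
python3 -m creep '[[[0,0.3,0],[0,0,0],0],[[0,0.6,0],[0,0,0],0],[[0,0.9,0],[0,0,0],0],[[0,0.9,0],[0,0,0],0],[[0,0.9,0],[0,0,0],0]]'; python3 -m creep '[[[0.3,0,0],[0,0,0],0],[[0.3,0,0],[0,0,0],0],[[0.3,0,0],[0,0,0],0]]'
```

```text
clock: 5.7
tcp_pos: [479.2, 243.4, 244.3]
eef_rot: [1.0, 0.02, 0.002, -0.001]
contact_force: [3.6, 7.4, 0.8]
width: 14.5
clock: 5.95
tcp_pos: [481.3, 243.6, 244.2]
eef_rot: [1.0, 0.02, 0.001, -0.001]
contact_force: [-1.4, 7.0, 5.5]
width: 14.3
```

The force reversed to +7 N, so the bolt is resting in the notch. I release it and rise.

```bash
python3 -m creep '[[[0,-0.1,0],[0,0,0],15],[[0,-0.1,0],[0,0,0],25],[[0,-0.1,0],[0,0,0],40],[[0,-0.1,0],[0,0,0],70],[[0,-0.1,0],[0,0,0],100],[[0,-0.1,0],[0,0,0],100],[[0,-0.1,0],[0,0,0],100]]';python3 -m creep '[[[0,0,-3],[0,0,0],100],[[0,0,-6],[0,0,0],100],[[0,0,-9],[0,0,0],100],[[0,0,-12],[0,0,0],100],[[0,0,-15],[0,0,0],100],[[0,0,-16],[0,0,0],100],[[0,0,-16],[0,0,0],100]]'
python3 - <<'E'
from h import *
c=cam('wrist','w3.png')
print(tool([503.5,95.1,150]),[proj(c,(503.5,95.1,157)).round(),proj(c,(482,243,104)).round()])
E
```

```text
clock: 6.53
tcp_pos: [481.2, 243.5, 243.5]
eef_rot: [1.0, 0.02, -0.0, 0.0]
contact_force: [-0.2, -0.1, 0.0]
width: 80.2
clock: 7.12
tcp_pos: [481.5, 243.7, 406.5]
eef_rot: [1.0, 0.02, 0.003, -0.001]
contact_force: [-0.6, -0.1, 0.8]
width: 85.3
[ 1.58343344 14.94147074  9.91188065] [array([501., 204.]), array([289., 203.])]
```

View pics/w3.png

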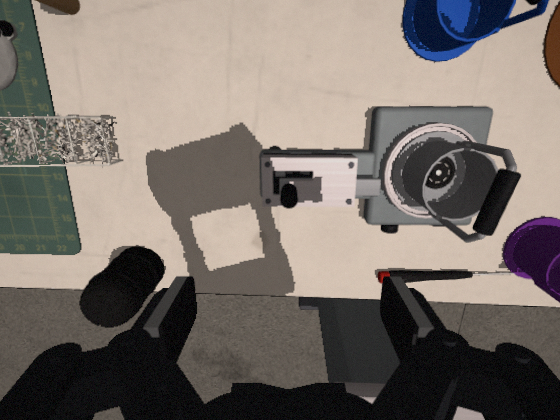

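The knob stays at (289,195) in the notch, and the handle is at (498,203) as predicted. I move above the handle and turn to match it.

```bash
python3 -m creep '[[[0.4,4,0],[0,0,0.05],100],[[0.8,8,0],[0,0,0.1],100],[[1.2,12,0],[0,0,0.15],100],[[1.6,15,0],[0,0,0.21],100],[[1.6,15,0],[0,0,0.21],100],[[1.6,15,0],[0,0,0.21],100],[[1.6,15,0],[0,0,0.21],100]]'
python3 - <<'E'
from h import *
c=cam('wrist','w4.png')
print(tool([503.5,95.1,150]),proj(c,(503.5,95.1,157)).round(),R.from_quat(c['obs']['eef_rot']).as_matrix()[:,0])
E
```

```text
clock: 7.75
tcp_pos: [503.1, 94.6, 402.0]
eef_rot: [0.996, -0.085, -0.002, -0.0]
contact_force: [-0.5, -0.6, -0.1]
width: 85.1
[ 0.11182933 -0.01274684  9.73828681] [287. 224.] [ 0.9857108  -0.16841713 -0.0031437 ]
```

View pics/w4.png

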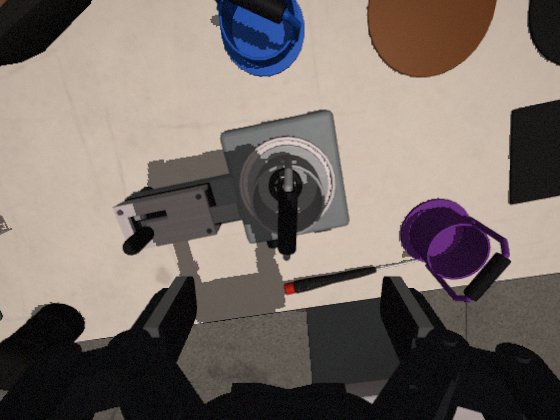

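The handle bar is vertical in the picture, with its centre at (288,222). It is aligned, so I descend and grip.

```bash
python3 -m creep '[[[0.1,0,3],[0,0,0],100],[[0.1,0,6],[0,0,0],100],[[0.1,0,9],[0,0,0],100],[[0.1,0,9.7],[0,0,0],100],[[0.1,0,9.7],[0,0,0],100],[[0.1,0,9.7],[0,0,0],100]]';  python3 -m creep '[[[0,0,0],[0,0,0],40],[[0,0,0],[0,0,0],20],[[0,0,0],[0,0,0],10],[[0,0,0],[0,0,0],0],[[0,0,0],[0,0,0],0],[[0,0,0],[0,0,0],0],[[0,0,0],[0,0,0],0],[[0,0,0],[0,0,0],0]]' 70
```

```text
clock: 8.3
tcp_pos: [504.5, 95.0, 307.3]
eef_rot: [0.996, -0.084, 0.0, -0.0]
contact_force: [0.0, 0.1, 1.0]
width: 85.6
clock: 8.97
tcp_pos: [504.3, 94.4, 307.1]
eef_rot: [0.996, -0.085, 0.0, -0.0]
contact_force: [-1.2, 2.1, 6.2]
width: 11.8
```

```bash
python3 -m creep '[[[0,0,-0.5],[0,0,0],0],[[0,0,-1],[0,0,0],0],[[0,0,-1.7],[0,0,0],0],[[0,0,-2.5],[0,0,0],0],[[0,0,-3.5],[0,0,0],0],[[0,0,-4.5],[0,0,0],0],[[0,0,-5.5],[0,0,0],0],[[0,0,-6],[0,0,0],0]]'; python3 -m creep '[[[0,0,-0.7],[0,0,0],0],[[0,0,-1.2],[0,0,0],0],[[0,0,-1.5],[0,0,0],0],[[0,0,-1.5],[0,0,0],0]]'
python3 - <<'E'
from h import *
c=cam('scene'); f=c['frame']
cv2.imwrite('pics/s2.png',cv2.cvtColor(cv2.resize(f[170:370,170:370],None,fx=2.8,fy=2.8),cv2.COLOR_RGB2BGR))
print(tool([622.6,-223.3,190]))
E
```

```text
clock: 9.63
tcp_pos: [504.5, 94.3, 368.7]
eef_rot: [0.996, -0.084, 0.001, -0.0]
contact_force: [0.7, 1.1, -2.4]
width: 11.7
clock: 9.97
tcp_pos: [504.3, 94.3, 382.3]
eef_rot: [0.996, -0.085, 0.0, -0.0]
contact_force: [-0.0, -0.6, -2.6]
width: 11.9
[17.01127558 29.30940409  3.68117647]
```

View pics/s2.png

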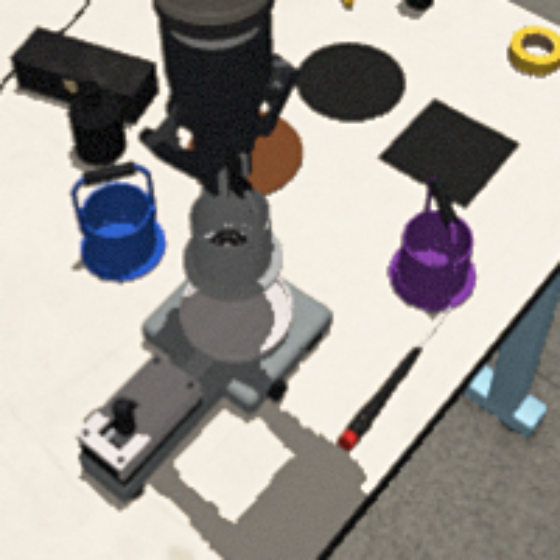

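The canister is lifted and upright at crop (230,235) with the cap visible inside. The knob is still in the notch at crop (125,415). I carry it to the mat.

```bash
python3 -m creep '[[[0.5,0.9,0],[0,0,0],0],[[1.4,2.4,0],[0,0,0],0],[[2.5,4.3,0],[0,0,0],0],[[3.7,6.4,0],[0,0,0],0],[[4.9,8.5,0],[0,0,0],0],[[6.1,10.6,0],[0,0,0],0],[[7.3,12.7,0],[0,0,0],0],[[8.5,14.7,0],[0,0,0],0]]'; python3 -m creep '[[[1.2,2.1,0],[0,0,0],0],[[2.4,4.2,0],[0,0,0],0],[[3.6,6.3,0],[0,0,0],0],[[4.8,8.4,0],[0,0,0],0],[[6,10.4,0],[0,0,0],0],[[7.2,12.4,0],[0,0,0],0],[[8.1,13.9,0],[0,0,0],0],[[8.5,14.6,0],[0,0,0],0]]';python3 -m creep '[[[0,0,0],[0,0,0],0],[[0,0,0],[0,0,0],0],[[0,0,0],[0,0,0],0]]'
python3 - <<'E'
from h import *
c=cam('wrist','w5.png')
print(tool([622.6,-223.3,114]),proj(c,(622.6,-223.3,4)).round(), [proj(c,(622.6+62*np.cos(a),-223.3+62*np.sin(a),4)).round().tolist() for a in np.arange(0,6.2,np.pi/4)])
E
```

```text
clock: 10.68
tcp_pos: [563.5, -67.0, 381.0]
eef_rot: [0.996, -0.085, -0.001, 0.0]
contact_force: [0.2, -0.1, -3.0]
width: 12.1
clock: 11.35
tcp_pos: [622.6, -226.3, 380.4]
eef_rot: [0.996, -0.086, -0.001, 0.0]
contact_force: [-0.6, -0.7, -3.3]
width: 11.6
clock: 11.6
tcp_pos: [622.3, -222.4, 381.5]
eef_rot: [0.996, -0.084, -0.0, -0.0]
contact_force: [0.1, 0.1, -2.3]
width: 11.4
[ 0.06235902  0.1202226  11.27305318] [289. 181.] [[279.0, 123.0], [241.0, 148.0], [234.0, 190.0], [258.0, 224.0], [298.0, 232.0], [333.0, 212.0], [345.0, 171.0], [323.0, 133.0]]
```

View pics/w5.png

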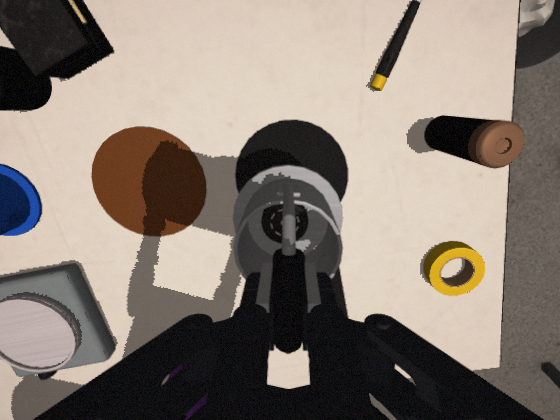

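The mat's edges at columns 236 and 348 and row 120 match the prediction within 3 px. I descend gently, about 110 mm.

```bash
python3 -m creep '[[[0.1,0.2,1],[0,0,0],0],[[0.2,0.2,2.5],[0,0,0],0],[[0.2,0.2,4],[0,0,0],0],[[0.2,0.2,5.5],[0,0,0],0],[[0.2,0.2,7],[0,0,0],0],[[0.2,0.2,8],[0,0,0],0],[[0.2,0.2,9],[0,0,0],0],[[0.2,0.2,9.5],[0,0,0],0]]'; python3 -m creep '[[[0,0,0.3],[0,0,0],0],[[0,0,0.6],[0,0,0],0],[[0,0,0.9],[0,0,0],0],[[0,0,1.1],[0,0,0],0],[[0,0,1.1],[0,0,0],0],[[0,0,1.1],[0,0,0],0]]'
```

```text
clock: 12.32
tcp_pos: [623.9, -225.1, 285.1]
eef_rot: [0.996, -0.084, -0.001, -0.0]
contact_force: [0.6, 0.8, -2.2]
width: 11.6
clock: 12.82
tcp_pos: [624.2, -225.5, 275.9]
eef_rot: [0.996, -0.084, 0.0, 0.0]
contact_force: [-1.4, 0.3, -3.3]
width: 11.4
```

Not in contact yet (z force is still about −3 N). I lower the last few mm step by step.

```bash
python3 -m creep '[[[0,0,0.1],[0,0,0],0],[[0,0,0.2],[0,0,0],0],[[0,0,0.3],[0,0,0],0],[[0,0,0.4],[0,0,0],0],[[0,0,0.4],[0,0,0],0],[[0,0,0.4],[0,0,0],0]]'; python3 -m creep '[[[0,0,0.1],[0,0,0],0],[[0,0,0.2],[0,0,0],0],[[0,0,0.2],[0,0,0],0],[[0,0,0.2],[0,0,0],0]]'
```

```text
clock: 13.32
tcp_pos: [624.1, -225.5, 271.6]
eef_rot: [0.996, -0.084, -0.0, 0.0]
contact_force: [-0.1, -0.4, -2.4]
width: 11.7
clock: 13.65
tcp_pos: [624.3, -225.3, 271.2]
eef_rot: [0.996, -0.084, 0.001, 0.0]
contact_force: [-1.4, 1.1, 5.3]
width: 11.4
```

Contact: z force is now +5.3 N at the expected height. I release and rise.

```bash
python3 -m creep '[[[0,0,0],[0,0,0],15],[[0,0,0],[0,0,0],25],[[0,0,0],[0,0,0],40],[[0,0,0],[0,0,0],70],[[0,0,0],[0,0,0],100],[[0,0,0],[0,0,0],100],[[0,0,0],[0,0,0],100]]';python3 -m creep '[[[0,0,-1],[0,0,0],100],[[0,0,-3],[0,0,0],100],[[0,0,-6],[0,0,0],100],[[0,0,-9],[0,0,0],100],[[0,0,-12],[0,0,0],100],[[0,0,-15],[0,0,0],100],[[0,0,-15],[0,0,0],100],[[0,0,-15],[0,0,0],100]]'
python3 - <<'E'
from h import *
c=cam('wrist'); s=cam('scene')
a=cv2.resize(c['frame'],(400,300)); b=cv2.resize(s['frame'][120:330,170:450],(400,300))
cv2.imwrite('pics/fin.png',cv2.cvtColor(np.hstack([a,b]),cv2.COLOR_RGB2BGR))
E
```

```text
clock: 14.23
tcp_pos: [624.1, -225.6, 269.5]
eef_rot: [0.996, -0.085, -0.0, 0.0]
contact_force: [0.8, 0.4, -0.3]
width: 80.0
clock: 14.9
tcp_pos: [624.1, -225.4, 422.9]
eef_rot: [0.996, -0.085, 0.003, 0.001]
contact_force: [-0.3, 0.4, -1.2]
width: 85.2
```

View pics/fin.png

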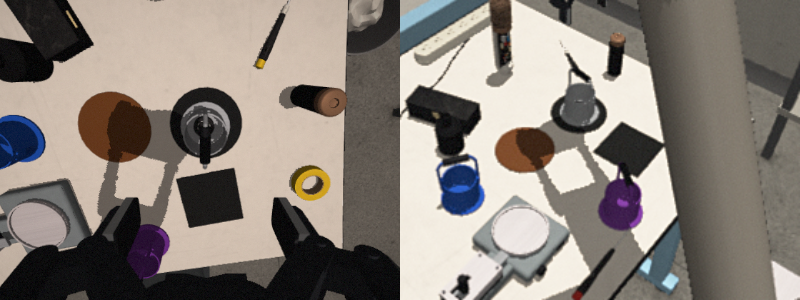

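The canister stands upright and centred on the round mat (left half, about (206,122)). The knob is still parked at about (477,275) in the right half, and the bystanders are where they were.

```bash
python3 -c "
from rig import finish_job; print(finish_job())"
```

```text
the job is handed in; nothing more can be done
None
```

The job is done and handed in at about 15 s on the robot's clock; no verdict was reported.

- **Bolt:** I drew it about 27 mm, stepped it about 16 mm to its stop and let it settle into the notch. The sideways force reversed as it seated, and pictures after release, after the lift and at the end show the knob still parked.
- **Canister:** I gripped it by the handle, lifted it upright with the cap visible inside, and carried it over the round mat. I lowered it slowly until the force showed contact (+5 N), then let go.
- **Last checks:** the final pictures show the canister upright and centred on the round mat, within a few mm. The bystanders were not disturbed, and the gripper was clear of everything.
- **Checks that disagreed:** the measured finger opening read about 2 mm less than the nominal 16 mm knob and 14 mm handle bar. I took this as a reading offset, since both grips held. The scene and wrist cameras also differed by a few mm on some positions. No check failed.

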